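# Empty the pearl tilt bin

### The arm

A 6-joint arm with a two-finger parallel gripper is mounted at the origin on the work surface. World frame = base frame: x ahead of the robot, y to its left, z up, the work surface at z = 0. Lengths are in m, angles in rad, forces in N, time in s.
With the tool pointing down it reaches from about 0.375 to 0.975 m from the base axis. Payload 3.8 kg.
Tool frame: the origin (TCP) lies midway between the tips of the shut fingers; the grasp point (between the pads) lies 19 mm behind it; x points along the fingers, y is the direction in which the jaws open and shut, and the axes are right-handed (so a half turn about x gives the same grasp; the last joint's range is limited). The gripper opens to 88 mm and grips with 3 to 60 N. Pads are 18 mm wide; open, the fingers measure 123 mm over their backs; the gripper's body (75 mm by 187 mm) begins 45 mm behind the grasp point.
Start: joints at [1.212, 0.264, 1.604, -0, 1.274, -0.037], TCP at [0.213, 0.64, 0.239] pointing down, gripper open.
Joint ranges: [-2.63, 2.63], [-0.94, 2.18], [0.31, 2.57], [-1.31, 4.45], [0, 2.66], [-2.55, 2.55]. Speed limits (rad/s): [2.57, 2.57, 3.14, 3.14, 3.14, 3.14].

### API

Orientations are given as a rotation vector (axis times angle).
In Python, from cell import manip, inverse_kinematics, cams, order gives the robot as it stands. Calls block until the motion is done:
- manip.move_pose(position, orientation): joint-space move of the TCP to a pose.
- manip.move_linear(position, rate=0.15, rot=None): straight line of the TCP; rot=None keeps the orientation; rate is the mean speed in m/s.
- manip.set_joints(angles): joint-space move.
- manip.set_gripper(opening, force=None): finger opening in m; force is the grip in N (None keeps the last); returns when the fingers have stopped.
- manip.dwell(seconds).
- inverse_kinematics(position, orientation): joint angles nearest the present ones, or None.
- manip.state(): the state.
- cams.capture(name): name is "scene" or "top" or "wrist"; returns a dict with "image" (420x560x3 uint8, blue, green, red), "z_map" (420x560 float32, m along the optical axis (not along the pixel's ray), 0 where there is no reading), "intrinsics" (3x3 intrinsics, pixels), "position" and "orientation" of the camera in the world; the wrist camera has in their place "T_tool_cam" (4x4, takes a point from camera to tool coordinates, whose origin is the TCP and whose axes are the tool frame's). Camera axes: x right, y down, z forward; pixel columns grow to the right and rows downward; lengths in m; the calibration is good to about 2 mm. A picture is of the moment at which its call begins: read the wrist's pose just before it.
A pose or a line that the arm cannot do raises manip.IKError and nothing moves.
- order.close_job(): hands the job in, once; it reports no verdict.
The state is a dict: "clock": time; "joint_pos": joint angles; "joint_velocities": joint speeds; "tau": joint torques, N m; "tool_pos": TCP position; "tcp_rot": TCP orientation; "contact_force": force on the tool from outside, world axes, zero at the start; "moment": the same for the moment, N m; "gripper_width": finger opening in m.
Only numpy, scipy, OpenCV 4.12 (cv2) and the standard library are available. Lean on these libraries where they do the work, as an engineer would, in place of code of your own. Each camera call takes 0.05 s, during which the arm holds its last target.

### The job

Two small tilt bins stand on the beading table, each with its own tray. Tip over the one that holds the two round pearls until both have rolled out into the tray in front of it, then ease that bin gently back until it is fully upright again, held by its detent. Leave the pearls in the tray and leave the other bin upright.

Things in the scene. Friction and masses are not known exactly. Their poses are not given: they have to be found in the camera images.
- bin (a joint): Tilt angle (rad) of the sheet-metal bin holding the two pearls: 0 = upright on its rear stop, 1.35 = tipped forward over its tray, on its front stop. A spring-ball detent holds it upright and gives way at about 0.2 rad (4 to 9 N at the bar); beyond, the hinge is stiff and damped (2 to 5 N at the bar) and the bin stays about where it is left. The pearls are out by about 1.1 rad.
- hinge (a point): Middle of that bin's level hinge line. Frame: x = dumping direction, y = left along the hinge, z up. The open bin, 110 mm wide with a sloping front, upright reaches from 110 mm behind (-x) to 40 mm ahead of this point; its floor is level with it, its rim 50 mm above it. The stand's two cheeks, 140 mm apart, 8 mm thick, reach 39 mm above it.
- bin_bar (a point): Middle of the bin's round steel cross bar: 12 mm thick, 90 mm long, along the hinge, on two thin arms 76 mm apart, 65 mm above the rear rim; fingers can reach 40 mm below it between the arms. It circles the hinge at 146 mm: upright 90 mm behind and 115 mm above it, fully tipped 92 mm ahead and 113 mm above. Pushed along hinge +x it tips the bin, along -x it rights it.
- tray (a point): Centre of the inner floor of the plywood tray in front of that bin, fixed to its stand, 105 mm ahead of and 64 mm below the hinge, 11 mm above the table. Same axes as the hinge: x away from the bin, z up. Inside 200 mm (x) by 126 mm (y); front and side walls 45 mm high, rear one 17 mm.
- pearl_a_center (a point): Centre of one of the two loose round pearls, 28 mm in diameter, 20 g, that start on the bin's floor.
- pearl_b_center (a point): Centre of the other, equal pearl.
- other_bin (a joint): Tilt angle (rad, 0 = upright) of the second bin, of the same build on a stand of its own beside the first, at least 360 mm to its left or right (hinge to hinge), turned differently. It holds two cube-shaped beads of 27 mm and is to be left upright.
Things that resemble listed ones, but are neither listed nor needed, are in the scene too. Leave any brown look-alike of the part that bears pearl_b_center alone.

How it is judged:
By the outcome, as a careful person would: the job done as asked, in the order asked, and still so for the second after the job is handed in, with the robot touching nothing.
It also fails if it takes over 51 s, if anything falls off the work surface, if the arm or the gripper's body presses on something with over 40 N, if the wrist force passes 120 N, or if a joint passes its speed limit or range.

## Working session

There is one attempt and no reset: what is moved stays moved. The work goes in short steps, each a Python script; the robot and the scene stay as the last script left them, time stands still between calls to the robot, and variables do not carry over. Pictures are saved under pics/ and viewed, and the job is handed in when it is done.

```bash
ls; mkdir -p pics; python3 - <<'E'
from cell import manip, cams
import cv2,numpy as np,pickle
d={}
for n in ("scene","top","wrist"):
    c=cams.capture(n); d[n]=c; cv2.imwrite(f"pics/{n}0.png",c["image"])
    print(n,c.get("position"),c.get("orientation"),c["intrinsics"].tolist())
pickle.dump(d,open("cap0.pkl","wb")); print(manip.state())
E
```

```text
pics
scene [0.95862466 0.36756598 0.59767617] [-1.0504665  -2.31545939  1.16256656] [[410.5907731411721, 0.0, 274.0246230045197], [0.0, 410.5907731411721, 208.73244029087786], [0.0, 0.0, 1.0]]
top [ 0.46471141 -0.01519155  1.15824847] [-2.17595866  2.21075336 -0.08343875] [[421.6721565142196, 0.0, 277.6020112669736], [0.0, 421.6721565142196, 215.25970156029447], [0.0, 0.0, 1.0]]
wrist None None [[291.3176017362812, 0.0, 274.89537706198075], [0.0, 291.3176017362812, 213.9296232135552], [0.0, 0.0, 1.0]]
{'clock': 0.15, 'joint_pos': array([ 1.21211107e+00,  2.64570091e-01,  1.60501936e+00,  1.58738136e-05,
        1.27371996e+00, -3.69276587e-02]), 'joint_velocities': array([-0.00124884, -0.00317658, -0.00385617, -0.00075274, -0.00043086,
       -0.00190784]), 'tau': array([ 6.59856978e-04, -5.02841985e+01, -3.57471478e+01,  7.28520448e-02,
        2.47878372e-02, -9.81267999e-05]), 'tool_pos': array([0.21328378, 0.63985064, 0.23770289]), 'tcp_rot': array([ 0.2512021 ,  1.55635873, -0.25385099]), 'contact_force': array([ 0.39939225,  0.52985293, -0.14996409]), 'moment': array([-0.02196096,  0.03127592,  0.05839311]), 'gripper_width': 0.08779899516338346}
```

View pics/scene0.png

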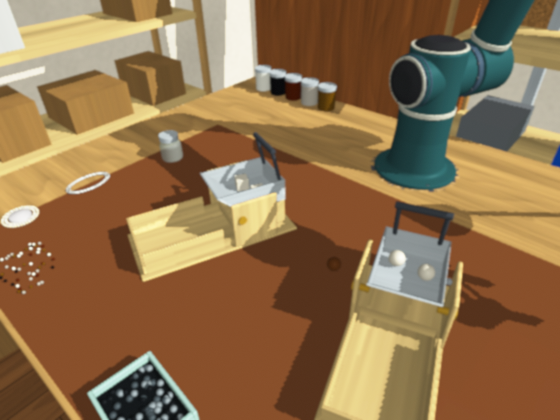

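View pics/top0.png

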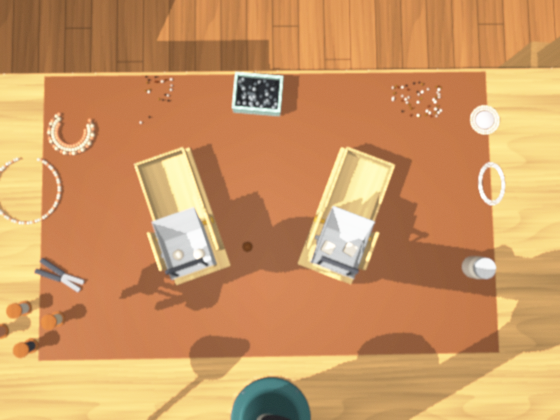

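```bash
cat > h.py <<'E'
import numpy as np,pickle,cv2
from scipy.spatial.transform import Rotation as R
def pt(c,u,v,z=None):
    K=c["intrinsics"]; z=c["z_map"][v,u] if z is None else z
    p=np.array([(u-K[0,2])/K[0,0]*z,(v-K[1,2])/K[1,1]*z,z])
    return R.from_rotvec(c["orientation"]).apply(p)+c["position"]
def cloud(c):
    K=c["intrinsics"];z=c["z_map"];v,u=np.mgrid[:420,:560]
    P=np.dstack([(u-K[0,2])/K[0,0]*z,(v-K[1,2])/K[1,1]*z,z])
    return (R.from_rotvec(c["orientation"]).apply(P.reshape(-1,3))+c["position"]).reshape(420,560,3)
E
python3 - <<'E'
from h import *
d=pickle.load(open("cap0.pkl","rb"))
a=cv2.resize(d["scene"]["image"][190:340,340:480],None,fx=4,fy=4,interpolation=3)[:600]
b=cv2.resize(d["top"]["image"][140:290,130:235],None,fx=4,fy=4,interpolation=3)[:600]
b=b[:, :400]; a=a[:,:400+0]
cv2.imwrite("pics/crop0.png",np.hstack([a,b]))
a=cv2.resize(d["scene"]["image"][130:250,190:300],None,fx=4,fy=4,interpolation=3)
cv2.imwrite("pics/crop1.png",a)
W=cloud(d["top"])
for u,v in [(178,254),(197,254),(247,246),(184,268),(190,266),(175,272),(100,200),(180,190)]: print(u,v,W[v,u].round(4))
# bar: highest pts in left region
m=np.zeros((420,560),bool); m[200:290,140:235]=1
s=m&(W[...,2]>0.165)&(W[...,2]<.24); P=W[s]; print(len(P),np.percentile(P[:,2],[0,50,100])); v,u=np.where(s); print(u.min(),u.max(),v.min(),v.max())
print(W[s][:40].round(3)) if s.sum()<400 else 0
S=cloud(d["scene"])
for u,v in [(396,209),(420,212),(449,214),(397,258),(426,272)]: print('S',u,v,S[v,u].round(4))
m=np.zeros((420,560),bool); m[195:330,380:470]=1
Q=S[m&(S[...,2]>.17)&(S[...,2]<.22)]; print(len(Q),Q.min(0),Q.max(0))
E
```

```text
178 254 [0.4409 0.2217 0.105 ]
197 254 [0.4402 0.1744 0.1062]
247 246 [0.4575 0.055  0.029 ]
184 268 [0.4111 0.188  0.1946]
190 266 [0.4155 0.174  0.1968]
175 272 [0.3948 0.2358 0.076 ]
100 200 [0.5897 0.4581 0.0021]
180 190 [0.6128 0.2371 0.0114]
219 [0.16718063 0.19509051 0.20042835]
165 203 257 274
[[0.435 0.15  0.19 ]
 [0.433 0.154 0.192]
 [0.433 0.151 0.196]
 [0.433 0.149 0.194]
 [0.433 0.148 0.192]
 [0.431 0.161 0.192]
 [0.431 0.159 0.193]
 [0.431 0.156 0.194]
 [0.431 0.153 0.197]
 [0.431 0.152 0.195]
 [0.431 0.149 0.2  ]
 [0.431 0.147 0.198]
 [0.429 0.167 0.195]
 [0.429 0.165 0.196]
 [0.429 0.163 0.195]
 [0.429 0.161 0.192]
 [0.429 0.158 0.196]
 [0.429 0.156 0.198]
 [0.429 0.153 0.199]
 [0.429 0.152 0.194]
 [0.429 0.149 0.197]
 [0.429 0.147 0.195]
 [0.428 0.146 0.189]
 [0.427 0.175 0.191]
 [0.427 0.172 0.193]
 [0.427 0.169 0.197]
 [0.426 0.168 0.193]
 [0.427 0.165 0.198]
 [0.427 0.163 0.197]
 [0.426 0.161 0.195]
 [0.426 0.159 0.194]
 [0.426 0.156 0.194]
 [0.426 0.154 0.196]
 [0.426 0.151 0.197]
 [0.426 0.149 0.196]
 [0.426 0.147 0.196]
 [0.426 0.145 0.196]
 [0.424 0.182 0.191]
 [0.424 0.176 0.195]
 [0.425 0.174 0.198]]
S 396 209 [0.2018 0.0582 0.0048]
S 420 212 [0.4206 0.1878 0.1899]
S 449 214 [0.4044 0.2271 0.1959]
S 397 258 [0.4477 0.1773 0.1012]
S 426 272 [0.4484 0.2297 0.1031]
514 [0.39848751 0.14919063 0.17072096] [0.43488253 0.23504039 0.19958573]
```

View pics/crop0.png

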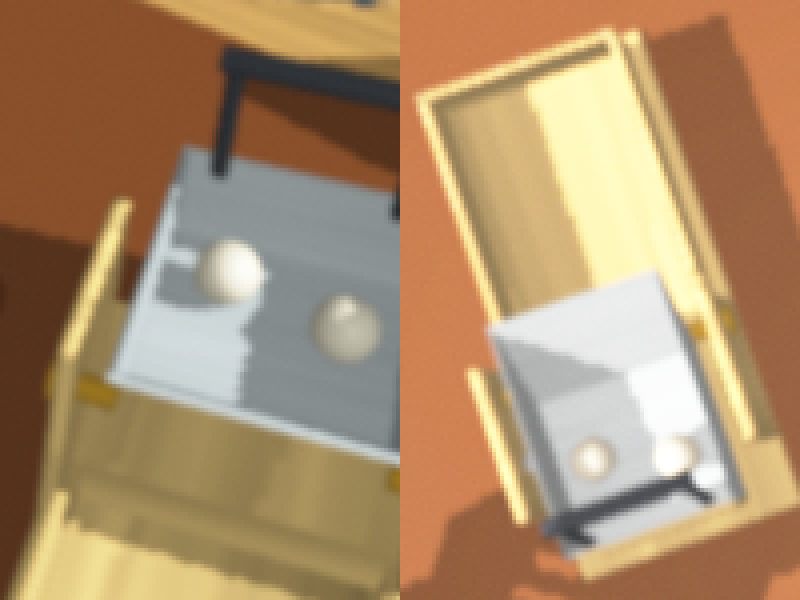

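View pics/crop1.png

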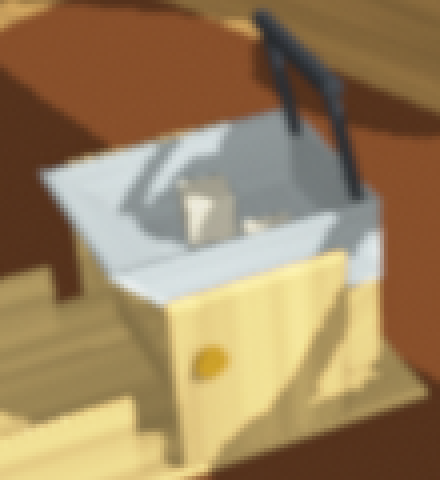

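```bash
python3 - <<'E'
from h import *
d=pickle.load(open("cap0.pkl","rb"))
T=cloud(d["top"]);S=cloud(d["scene"])
for n,C in(("top",T),("scene",S)):
    s=(C[...,2]>.187)&(C[...,2]<.205)&(C[...,0]>.37)&(C[...,0]<.46)&(C[...,1]>.12)&(C[...,1]<.27)
    P=C[s]; c=P.mean(0); a=np.linalg.svd(P-c)[2][0]; a*=np.sign(a[1]); t=(P-c)@a
    mid=c+a*(t.min()+t.max())/2
    print(n,len(P),mid.round(4),t.max()-t.min(),a.round(3),"yaw",np.arctan2(-a[0],a[1]), P[:,2].max())
# tray walls in top: tops at .056
s=(abs(T[...,2]-.056)<.006)&(T[...,0]>.5)&(T[...,1]>.1)&(T[...,1]<.36)
P=T[s][:,:2].astype(np.float32); r=cv2.minAreaRect(P); print(len(P),r)
s=(abs(T[...,2]-.012)<.005)&(T[...,0]>.52)&(T[...,1]>.1)&(T[...,1]<.36)
P=T[s][:,:2].astype(np.float32); print(len(P),cv2.minAreaRect(P))
# stand cheek tops z=.114
s=(abs(T[...,2]-.114)<.004)&(T[...,0]>.38)&(T[...,0]<.6)&(T[...,1]>.1)&(T[...,1]<.36)
P=T[s][:,:2].astype(np.float32); print(len(P),cv2.minAreaRect(P))
E
```

```text
top 210 [0.4159 0.1882 0.195 ] 0.08920375028562573 [-0.318  0.948  0.001] yaw 0.32363109736078466 0.20042834870162185
scene 441 [0.418  0.192  0.1947] 0.08976616451723843 [-0.321  0.947  0.002] yaw 0.32710164723861046 0.199585729639081
401 ((0.5904331803321838, 0.2436351180076599), (0.23617658019065857, 0.14516399800777435), 19.406185150146484)
2735 ((0.729908287525177, 0.22689716517925262), (0.4198504090309143, 0.25525784492492676), 0.8010507822036743)
477 ((0.4669482707977295, 0.20627126097679138), (0.14537383615970612, 0.15653032064437866), 18.302682876586914)
```

```bash
cat >> h.py <<'E'
YAW=0.327
X=np.array([np.cos(YAW),np.sin(YAW),0]); BAR=np.array([.417,.190,.190]); H=BAR+.09*X-[0,0,.115]
R0=np.deg2rad(0)
def rot(flip):
    y=-X if flip else X
    x=np.array([0,0,-1.]); return R.from_matrix(np.c_[x,y,np.cross(x,y)]).as_rotvec()
def tcp(th,dz=-.019,dx=0.):
    x=-.09*np.cos(th)+.115*np.sin(th); z=.09*np.sin(th)+.115*np.cos(th)
    return H+X*(x+dx)+[0,0,z+dz]
E
python3 - <<'E'
from h import *
from cell import manip, inverse_kinematics
print(manip.state()["joint_pos"],R.from_rotvec(manip.state()["tcp_rot"]).as_matrix().round(2).tolist())
for f in(0,1):
  for th in (0,.7,1.35): print(f,th,tcp(th),inverse_kinematics(tcp(th),rot(f)))
  print(inverse_kinematics(tcp(0,.06),rot(f)))
E
```

```text
[ 1.21211107e+00  2.64570091e-01  1.60501936e+00  1.58738136e-05
  1.27371996e+00 -3.69276587e-02] [[-0.0, 0.32, 0.95], [-0.0, 0.95, -0.32], [-1.0, -0.0, -0.0]]
0 0 [0.417 0.19  0.171] [ 0.37316606 -0.09866351  2.12437099  0.          1.11588518  0.04616606]
0 0.7 [0.507202   0.22059438 0.20193644] [0.36521186 0.06076985 1.9078513  0.         1.17297151 0.03821186]
0 1.35 [0.58982708 0.24861885 0.16900087] [0.36000112 0.24902586 1.75454744 0.         1.13801936 0.03300112]
[ 0.37316606 -0.16391384  2.03101612  0.          1.27449037  0.04616606]
1 0 [0.417 0.19  0.171] None
1 0.7 [0.507202   0.22059438 0.20193644] None
1 1.35 [0.58982708 0.24861885 0.16900087] None
None
```

```bash
python3 - <<'E'
from h import *
from cell import manip, cams
manip.set_gripper(.045,5)
manip.move_pose(tcp(0,.06),rot(0))
s=manip.state();print(s["clock"],s["tool_pos"],s["gripper_width"],s["contact_force"])
c=cams.capture("wrist");cv2.imwrite("pics/w1.png",c["image"])
Rt=R.from_rotvec(s["tcp_rot"]).as_matrix();T=c["T_tool_cam"]
K=c["intrinsics"];z=c["z_map"];v,u=np.mgrid[:420,:560]
P=np.dstack([(u-K[0,2])/K[0,0]*z,(v-K[1,2])/K[1,1]*z,z]).reshape(-1,3)
W=(P@T[:3,:3].T+T[:3,3])@Rt.T+s["tool_pos"]
W=W[z.ravel()>0]
q=W[(W[:,2]>.18)&(W[:,2]<.202)&(np.linalg.norm(W[:,:2]-BAR[:2],axis=1)<.07)]
print(len(q))
if len(q)>20:
    cc=q.mean(0);a=np.linalg.svd(q-cc)[2][0];t=(q-cc)@a;print(cc,cc+a*(t.min()+t.max())/2,np.ptp(t),a,q[:,2].max(),((q-BAR)@X).min(),((q-BAR)@X).max())
E
```

```text
2.725 [0.41710832 0.19070746 0.25011735] 0.04502194498758627 [0.44592863 0.31671888 0.24399199]
1778
[0.4132182  0.19339962 0.19485403] [0.41439563 0.18989119 0.19486459] 0.08997105279422175 [ 0.31816077 -0.94803248  0.00285367] 0.19815424619930563 -0.008532981551231408 0.003451992003127229
```

View pics/w1.png

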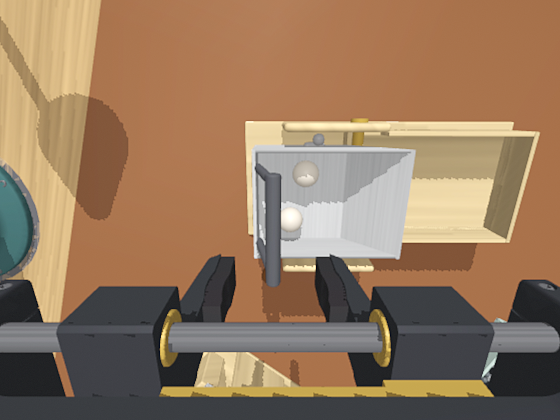

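The wrist picture shows the bar (about 272,230) between the open fingers, parallel to the pads, and both pearls (306,174 and 291,219) in the bin. The bar sits about 2 mm further back than I estimated, so I shift my estimate, then descend and close softly to locate it.

```bash
sed -i 's/BAR=np.array(\[.417,.190,.190\])/BAR=np.array([.4155,.1895,.190])/' h.py; python3 - <<'E'
from h import *
from cell import manip, cams
def p(m):
    s=manip.state();print(m,round(s["clock"],2),s["tool_pos"].round(4),round(s["gripper_width"],4),s["contact_force"].round(2))
manip.move_linear(tcp(0),rate=.1);p("down")
manip.set_gripper(.022,3);p("22")
manip.set_gripper(.0165,3);p("16.5")
E
```

```text
down 3.72 [0.416  0.1897 0.1716] 0.0448 [ 0.2   0.44 -0.12]
22 4.23 [0.4155 0.1895 0.1711] 0.0224 [0.21 0.32 1.27]
16.5 4.53 [0.4155 0.1895 0.1709] 0.0164 [ 0.12 -0.62 -0.54]
```

```bash
python3 - <<'E'
from h import *
from cell import manip, cams
def p(m):
    s=manip.state();print(m,round(s["clock"],2),s["tool_pos"].round(4),s["contact_force"].round(2), round(float(s["contact_force"]@X),1))
for th in (.1,.2,.3,.45,.6):
    manip.move_linear(tcp(th),rate=.05);p(th)
for n in("top","scene"): cv2.imwrite(f"pics/{n}2.png",cams.capture(n)["image"])
E
```

```text
0.1 4.97 [0.4265 0.1932 0.1796] [-4.59 -2.32  2.89] -5.1
0.2 5.42 [0.4387 0.1973 0.1871] [-5.46 -3.04  4.95] -6.2
0.3 5.86 [0.4521 0.202  0.193 ] [-2.4   0.22  1.45] -2.2
0.45 6.45 [0.4722 0.2087 0.1987] [ 0.55  0.09 -0.73] 0.5
0.6 7.04 [0.4927 0.2157 0.2018] [-0.3   0.28  0.25] -0.2
```

View pics/scene2.png

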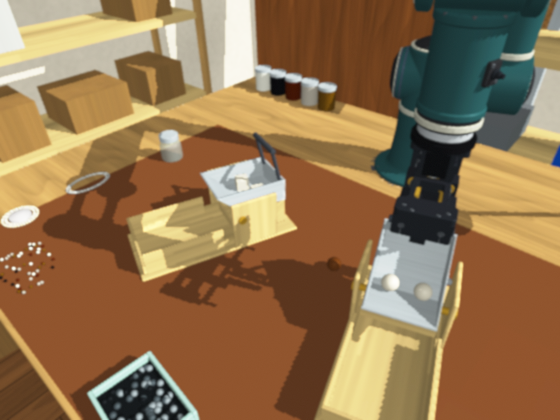

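```bash
python3 - <<'E'
import cv2
a=cv2.imread("pics/scene2.png")[170:320,340:480]
cv2.imwrite("pics/c2.png",cv2.resize(a,None,fx=4,fy=4,interpolation=3))
E
```

```text
(no output)
```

View pics/c2.png

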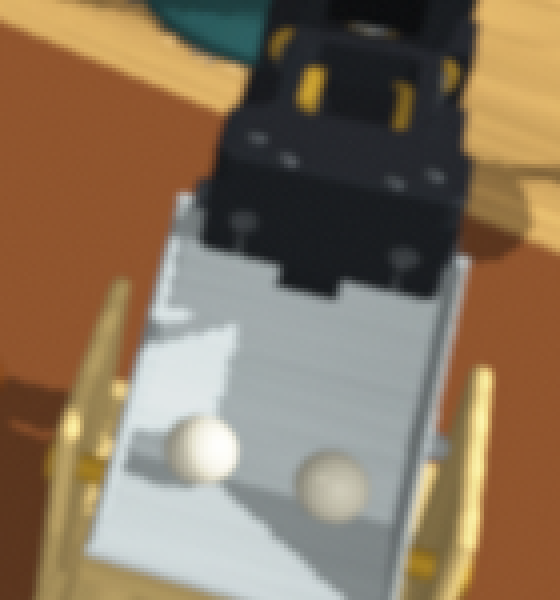

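The bin has followed: its rear is raised and the pearls have rolled against the sloping front (crop 200,450 and 330,485). I carry on tipping.

```bash
python3 - <<'E'
from h import *
from cell import manip, cams
def p(m):
    s=manip.state();print(m,round(s["clock"],2),s["tool_pos"].round(4),s["contact_force"].round(2), round(float(s["contact_force"]@X),1))
for th in (.72,.84,.95,1.05,1.15,1.24):
    manip.move_linear(tcp(th),rate=.035);p(th)
manip.dwell(.8)
for n in("top","scene"): cv2.imwrite(f"pics/{n}3.png",cams.capture(n)["image"])
E
```

```text
0.72 7.79 [0.509  0.2212 0.2018] [0.09 1.05 0.04] 0.4
0.84 8.44 [0.5255 0.2268 0.1997] [ 0.49 -0.43  0.47] 0.3
0.95 9.05 [0.5402 0.2318 0.196 ] [-0.28 -0.41  0.1 ] -0.4
1.05 9.62 [0.5532 0.2362 0.1912] [ 0.13 -0.62 -0.01] -0.1
1.15 10.18 [0.5657 0.2404 0.1849] [-0.53  0.28  0.96] -0.4
1.24 10.71 [0.5764 0.244  0.1782] [-0.79  0.26 -0.24] -0.7
```

View pics/scene3.png

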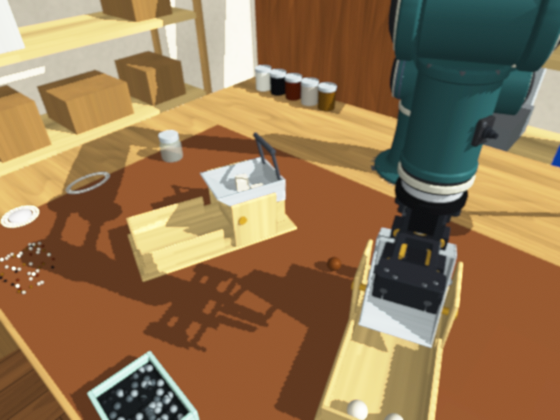

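View pics/top3.png

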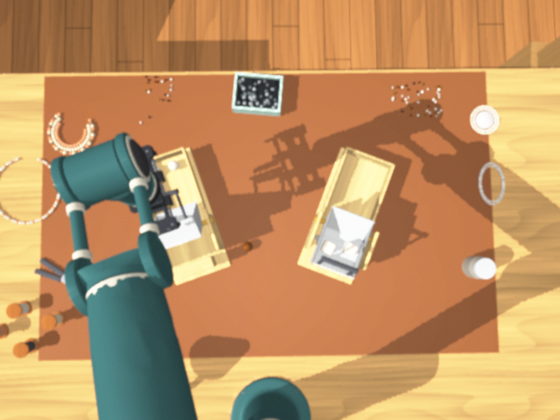

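Both pearls are at the tray's front wall (scene 357,409 and 396,418), and the other bin has not moved. Now I ease the bin back.

```bash
python3 - <<'E'
from h import *
from cell import manip, cams
def p(m):
    s=manip.state();f=float(s["contact_force"]@X);print(m,round(s["clock"],2),s["tool_pos"].round(4),s["contact_force"].round(2), round(f,1));return f
for th in (1.1,.95,.8,.65,.5,.4,.3):
    manip.move_linear(tcp(th),rate=.05);p(th)
for th in (.22,.15,.08,0.03,0):
    manip.move_linear(tcp(th),rate=.03);p(th)
for dx in (-.0015,-.003,-.0045,-.006):
    manip.move_linear(tcp(0,dx=dx),rate=.01);f=p(dx)
    if f>5: break
c=cams.capture("scene");cv2.imwrite("pics/scene4.png",c["image"])
E
```

```text
1.1 12.17 [0.5587 0.2381 0.1887] [-0.37  0.11  0.99] -0.3
0.95 12.76 [0.5391 0.2314 0.1961] [0.38 0.59 0.62] 0.6
0.8 13.35 [0.5184 0.2244 0.2002] [ 0.16 -0.59 -0.16] -0.0
0.65 13.94 [0.498  0.2175 0.2018] [-0.51 -0.39  0.03] -0.6
0.5 14.53 [0.4775 0.2105 0.1998] [ 0.69 -0.06  0.56] 0.6
0.4 14.97 [0.4639 0.2059 0.1967] [-0.19 -0.03 -0.24] -0.2
0.3 15.42 [0.4509 0.2015 0.1923] [ 1.11 -0.42 -0.14] 0.9
0.22 15.96 [0.4404 0.198  0.1874] [0.45 1.25 0.48] 0.8
0.15 16.45 [0.4319 0.195  0.1826] [-0.15  0.5   0.52] 0.0
0.08 16.94 [0.424  0.1924 0.1775] [-0.14 -0.83  0.94] -0.4
0.03 17.33 [0.4184 0.1905 0.1734] [ 0.92 -0.04 -0.95] 0.9
0 17.63 [0.4152 0.1894 0.1708] [-0.95 -0.1  -0.03] -0.9
-0.0015 17.93 [0.4145 0.1891 0.1707] [ 5.16  1.42 -6.98] 5.3
```

View pics/scene4.png

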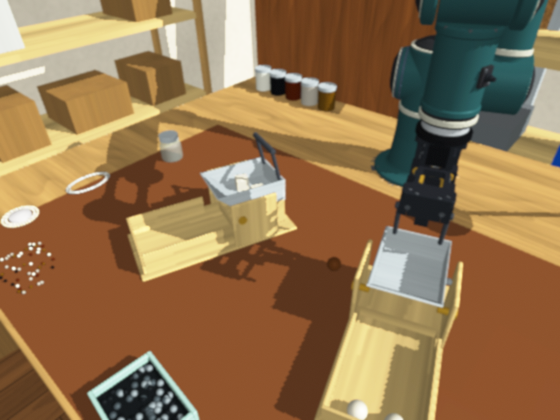

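```bash
python3 - <<'E'
from h import *
from cell import manip, cams
manip.move_linear(tcp(0),rate=.02)
manip.set_gripper(.045)
s=manip.state();print(s["contact_force"])
manip.move_linear(tcp(0,.08),rate=.1)
manip.move_linear(tcp(0,.2),rate=.2)
manip.set_joints([-.3 if False else 1.2,-.1,1.7,0,1.4,0])
manip.dwell(.5)
d={}
for n in("top","scene"): d[n]=cams.capture(n);cv2.imwrite(f"pics/{n}5.png",d[n]["image"])
print(manip.state()["clock"],manip.state()["contact_force"])
o=pickle.load(open("cap0.pkl","rb"))
for n in d:
  for tag,D in(("before",o),("after",d)):
    C=cloud(D[n])
    for nm,c in(("bar",BAR),):
        s=(C[...,2]>.187)&(C[...,2]<.205)&(C[...,0]>.37)&(C[...,0]<.46)&(C[...,1]>.12)&(C[...,1]<.27)
        print(n,tag,nm,s.sum(),C[s].mean(0).round(4))
    s=(C[...,2]>.187)&(C[...,2]<.205)&(C[...,0]>.3)&(C[...,0]<.6)&(C[...,1]<0)&(C[...,1]>-.35)
    print(n,tag,"otherbar",s.sum(),C[s].mean(0).round(4))
t=cv2.resize(d["top"]["image"][140:290,130:235],None,fx=4,fy=4,interpolation=3)[:,:400]
s=cv2.resize(d["scene"]["image"][195:420,310:480],None,fx=2.35,fy=2.35,interpolation=3)
c=np.zeros((600,800,3),np.uint8);c[:600,:400]=t[:600];c[:s.shape[0],400:]=s[:600,:400];cv2.imwrite("pics/c5.png",c)
E
```

```text
[-0.62801863 -0.23729701 -0.0508273 ]
22.85 [-0.43319984  0.49092849 -0.27106022]
top before bar 210 [0.4159 0.1884 0.195 ]
top before otherbar 208 [ 0.4129 -0.1643  0.1953]
top after bar 210 [0.4174 0.189  0.1964]
top after otherbar 205 [ 0.4127 -0.1647  0.1956]
scene before bar 441 [0.4177 0.1929 0.1947]
scene before otherbar 162 [ 0.4162 -0.1572  0.1951]
scene after bar 445 [0.4192 0.1935 0.1959]
scene after otherbar 160 [ 0.4162 -0.1575  0.1952]
```

View pics/c5.png

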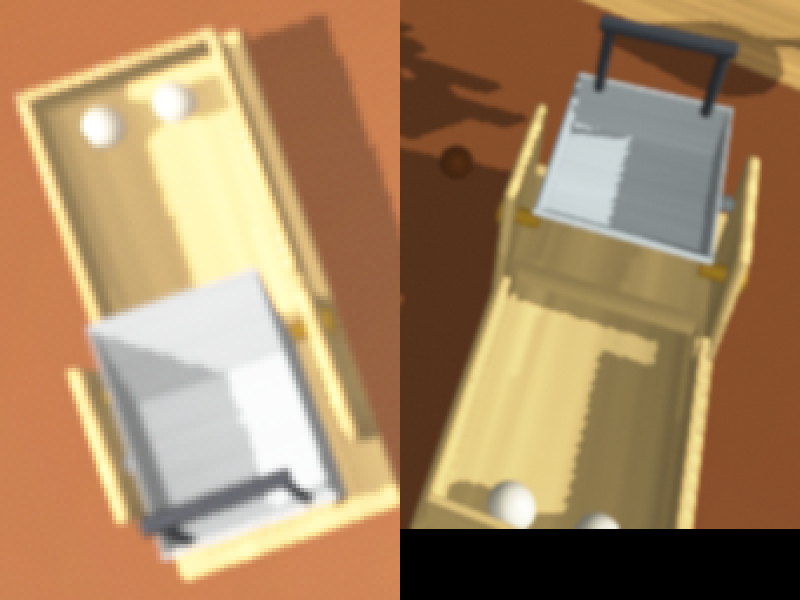

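View pics/top5.png

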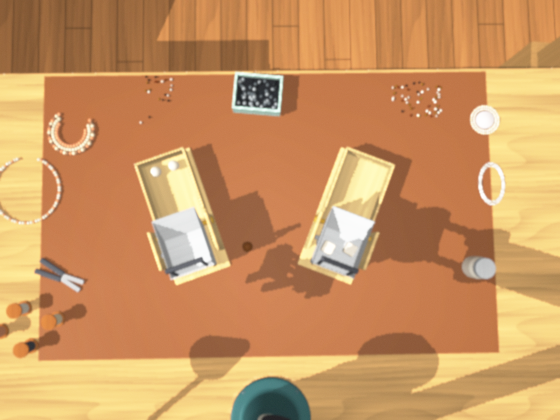

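The bin is back, but both cameras put its bar about 1.6 mm ahead and 1.3 mm higher than at the start. That is about 0.014 rad short of its rear stop. There is time left, so I go back and press it gently home.

```bash
python3 - <<'E'
from h import *
from cell import manip, cams
def p(m):
    s=manip.state();f=float(s["contact_force"]@X);print(m,round(s["clock"],2),s["tool_pos"].round(4),s["contact_force"].round(2), round(f,1));return f
manip.move_pose(tcp(0,.06),rot(0))
manip.move_linear(tcp(0,dx=.001),rate=.12)
manip.set_gripper(.0185,3);p("cage")
for th in (-.01,-.02,-.03,-.04,-.05,-.06,-.07):
    manip.move_linear(tcp(th),rate=.012);f=p(th)
    if f>14: break
manip.dwell(.3);p("hold")
manip.move_linear(tcp(0),rate=.02)
manip.set_gripper(.045)
manip.move_linear(tcp(0,.08),rate=.1)
manip.move_linear(tcp(0,.2),rate=.2)
manip.set_joints([1.2,-.1,1.7,0,1.4,0])
d={}
for n in("top","scene"): d[n]=cams.capture(n);cv2.imwrite(f"pics/{n}6.png",d[n]["image"])
p("end")
o=pickle.load(open("cap0.pkl","rb"))
for n in d:
  for tag,D in(("before",o),("after",d)):
    C=cloud(D[n])
    s=(C[...,2]>.187)&(C[...,2]<.205)&(C[...,0]>.37)&(C[...,0]<.46)&(C[...,1]>.12)&(C[...,1]<.27)
    print(n,tag,s.sum(),C[s].mean(0).round(4))
E
```

```text
cage 25.85 [0.4165 0.1898 0.1711] [-0.18 -0.7  -0.2 ] -0.4
-0.01 26.19 [0.4142 0.1891 0.17  ] [ 0.36 -0.25  0.18] 0.3
-0.02 26.47 [0.4133 0.1888 0.1691] [ 0.08 -0.29 -0.64] -0.0
-0.03 26.74 [0.4123 0.1884 0.1683] [0.82 0.41 0.15] 0.9
-0.04 27.02 [0.4119 0.1883 0.1677] [3.81 0.97 0.09] 3.9
-0.05 27.29 [0.4119 0.1883 0.1674] [5.6  1.93 1.53] 5.9
-0.06 27.57 [0.4112 0.1881 0.1667] [5.71 1.65 1.65] 5.9
-0.07 27.84 [0.4102 0.1878 0.1659] [6.39 1.77 2.01] 6.6
hold 28.14 [0.4103 0.1878 0.1659] [6.07 2.16 2.33] 6.4
end 32.89 [0.1818 0.533  0.4064] [ 0.19 -0.23  0.06] 0.1
top before 210 [0.4159 0.1884 0.195 ]
top after 210 [0.4159 0.1885 0.195 ]
scene before 441 [0.4177 0.1929 0.1947]
scene after 441 [0.4178 0.1929 0.1947]
```

View pics/scene6.png

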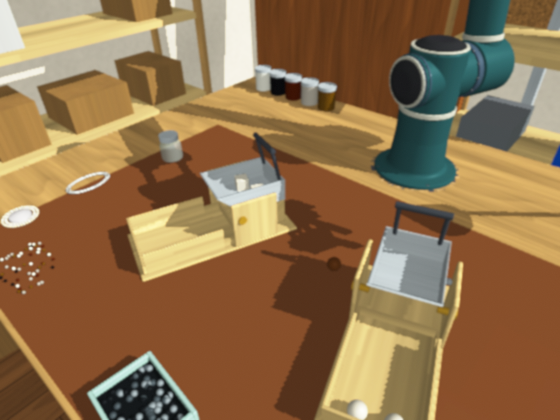

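The bar is now back within 0.1 mm of its starting position in both cameras. Both pearls lie in the tray (357,409 and 396,418), the other bin is upright, and the arm is clear.

```bash
python3 -c "
from cell import order,manip
order.close_job();print(manip.state()['clock'])"
```

```text
the job is handed in; nothing more can be done
the job is handed in; nothing more can be done
```

The job is done and handed in at about 33 s of the 51 s allowed. I tipped the pearl bin by its bar to about 1.2 rad, with the fingers closed loosely around the bar. Both pearls rolled into the tray, and I then eased the bin back upright.

- **Upright check, first try failed:** after the first return, both cameras put the bar about 2 mm from where it started (about 0.014 rad short of the rear stop). I went back and pressed it home with about 6 N.
- **Upright check, final:** the bar is within 0.1 mm of its starting position in both cameras.
- **Pearls:** both lie in the tray near its front wall.
- **Other objects:** the other bin still holds its cubes and its bar had not moved when measured after the first return; in the last picture it is upright. I did not touch the brown ball.
- **Robot:** the arm was clear of everything at hand-in, and the wrist force at my checks stayed below 10 N.

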